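Tip pebbles into the bowl under the low shelf

ROBOT

A 7-joint arm with a two-finger parallel gripper is mounted at the origin on the work surface. World frame = base frame: x ahead of the robot, y to its left, z up, the work surface at z = 0. Lengths are in m, angles in rad, forces in N, time in s.
With the tool pointing down it reaches from about 0.425 to 0.875 m from the base axis. Payload 4.7 kg.
Tool frame: the origin (TCP) lies at the very end of the fingers, on their centre line; the grasp point (between the pads) lies 19 mm behind it; z points along the fingers, y is the line along which they close (so a half turn about z gives the same grasp; the last joint's range is limited). The gripper opens to 87 mm and grips with 3 to 60 N. Pads are 19 mm wide; open, the fingers measure 117 mm over their backs; the gripper's body (75 mm by 190 mm) begins 51 mm behind the grasp point.
Start: joints at [-1.256, 0.321, -0.07, 1.45, 0.023, 1.371, -0.057], TCP at [0.193, 0.621, 0.223] pointing down, gripper open.
Joint ranges: [-2.86, 2.86], [-0.3, 2.09], [-1.38, 1.24], [0.06, 2.45], [-1.56, 4.7], [0.09, 2.05], [-2.69, 2.69]. Speed limits (rad/s): [2.57, 2.57, 3.14, 3.14, 3.14, 3.14, 3.14].

INTERFACE

Orientations are given as a rotation vector (axis times angle).
In Python, from bench import ctrl, imaging, ticket gives the robot as it stands.
- The arm moves only by the tool jog_arm, never from a script. Its argument "rows" is text: rows parted by semicolons, each of 7 numbers parted by spaces: the shift along the tool's x, y, z in cm, then the turn, a rotation vector about the tool's x, y, z in rad, then the closure, from -1 (fully open) to 1 (shut), so that 0 is half open. A call has 1 to 5 rows; each row shifts and turns the commanded pose from where the row before left it, along the tool's axes as they then stand; what a row does not reach is not made up. A row lasts 1/8 s, in which the tool goes at most 62.5 mm and 10.7 degrees, less where a joint would pass 70% of its speed; a pose out of reach is approached as far as the arm can. A call with a gripper value outside its range is refused whole. The fingers move at their own pace and stop on an object; "force" is the grip in N (left out, the last holds). Time passes only in rows, so rows that do not move let the fingers close. It gives the time, the measured TCP pose, the force, the opening and the grip force at its end, in the units of the state.
- ctrl.get_state(): the state, without advancing time (a new reading comes with each control period).
- imaging.get_image(name): name is "side" or "top" or "wrist"; returns a dict with "img" (384x512x3 uint8, blue, green, red), "vertical_fov" (degrees; the focal length in pixels is half the picture's height over the tangent of half this angle, whatever the lens; pixels are square), "cx", "cy" (the principal point, pixels), "k1" (the pictures are not rectified: a ray, as slopes to the right and down, at radius r is drawn at 1 + k1 r^2 times it, then the intrinsics apply), "origin" and "orientation" of the camera in the world. Camera axes: x right, y down, z forward; pixel columns grow to the right and rows downward; lengths in m; the calibration is good to about 2 mm. A picture is of the moment at which its call begins. There is no depth.
- ticket.close_job(): hands the job in; it is judged then, once.
The state is a dict: "time": time; "joint_positions": joint angles; "qd": joint speeds; "joint_torque": joint torques, N m; "position": TCP position; "tool_rot": TCP orientation; "ft_force": force on the tool from outside, world axes, zero at the start; "torque": the same for the moment, N m; "grip_width": opening from 0.0 (shut) to 1.0 (fully open); "grip_force": force on a finger pad.
Only numpy, scipy, OpenCV 4.12 (cv2) and the standard library are available. Lean on these libraries where they do the work, as an engineer would, in place of code of your own. Each camera call takes 0.05 s, during which the arm holds its last target. There are 200 camera calls.

TASK

Three round pebbles lie in the steel scoop on the cork mat. Using the scoop, tip all three into the ceramic bowl under the low clear shelf, without bumping the shelf or the vivarium on it, shifting the bowl, touching the pebbles with the fingers or disturbing the switch box, tub and jar. Then put the empty scoop back flat on the cork mat and let go.

Things in the scene. Friction and masses are not known exactly. Their poses are not given: they have to be found in the camera images.
- scoop_grip (a point): Grip point on the black handle of the loose flat-bottomed steel scoop (120 to 200 g): a level bar 14 mm wide (y), 20 mm tall (z), 130 mm long, behind the cup. The point is on its centre line, 36 mm above the scoop's underside and 120 mm behind the cup's middle; 50 mm of handle lie behind it, 80 mm in front. Scoop axes: x towards its mouth, y across, z up.
- scoop_cup (a point): Middle of the scoop's cup, 19 mm above its underside. Flat floor from 40 mm behind this point (rear wall, 38 mm high like the sides) to 25 mm in front; then the floor ramps up at 35 degrees to the open mouth, so pebbles stay in until the mouth is tipped down by more than about 35 degrees. 58 mm wide, 52 mm inside, walls 3 mm.
- scoop_lip (a point): Middle of the scoop's pouring lip: the upper end of the ramp, 55 mm in front of the cup's middle along x and 24 mm above the underside, as wide as the cup.
- pebble0_center (a point): Centre of a grey-white round stone pebble, 20 mm across, 12 g; starts in the scoop.
- pebble1_center (a point): Centre of a second such pebble.
- pebble2_center (a point): Centre of a third such pebble.
- bowl: Loose round bowl of blue-glazed ceramic, 100 mm across the rim, 45 mm high, 300 g, walls about 4 mm, standing wholly under the shelf. Origin at the centre of its underside.
- shelf: Fixed clear board 320 mm wide (y), 160 deep (x), underside 175 mm and top 183 mm above the table, aluminium strip on its front edge. Steel posts 148 mm either side, 12 mm from front and back edges; open all round. On it, fixed, a clear vivarium box 300 mm wide, 123 mm tall, its front 55 mm behind the front edge. Origin: on the table under the middle of the front edge; x points in under the shelf, away from the robot.
- mat: Fixed square cork mat, 150 x 150 mm, 4 mm thick, on which the scoop's cup stands at the start (the handle overhangs it towards the robot). Origin at the centre of its underside.
- switchbox: Bystander: fixed black toggle-switch box under the shelf beside the bowl, 60 x 45 mm and 35 mm high with a small lever to 58 mm. Origin under its centre.
- tub: Bystander: loose clear acrylic tub, 130 x 90 mm, 70 mm high, 150 g, beside the mat. Origin under its centre.
- jar: Bystander: loose closed jar, 60 mm across, 85 mm high, 300 g, beside the mat. Origin under its centre.
Not all that is in view belongs to the job. Of the things like the mat, leave any that is black; of the rest the larger one is meant.

How it is judged:
By the outcome, as a careful person would: the job done as asked, in the order asked, and still so for the second after the job is handed in, with the robot touching nothing.
It also fails if it takes over 72 s, if anything falls off the work surface, if the arm or the gripper's body presses on something with over 40 N, if the wrist force passes 120 N, or if a joint passes its speed limit or range.

## Working session

There is one attempt and no reset: what is moved stays moved. The work goes in short steps, Python scripts to look and compute and a tool call to move; the robot and the scene stay as the last step left them, time stands still between calls to the robot, and variables do not carry over. Pictures are saved under pics/ and viewed, at most 10 in all, crops included, and the job is handed in when it is done.

Besides the shell and the picture viewer there is one more tool, called after "Call:" by a JSON object that holds its "method" and its "body", one argument or row to a line. jog_arm: Moves the arm, as the interface text tells. Its arguments: {"type":"object","properties":{"rows":{"type":"string"},"force":{"type":"number"}},"required":["rows"]}

```bash
ls; mkdir -p pics; cat > h.py <<'E'
import numpy as np, cv2
from scipy.spatial.transform import Rotation as R
def cam(d):
    h,w=d["img"].shape[:2]; f=h/2/np.tan(np.radians(d["vertical_fov"])/2)
    o=np.array(d["orientation"]); M=o if o.shape==(3,3) else R.from_rotvec(o).as_matrix()
    K=np.array([[f,0,d["cx"]],[0,f,d["cy"]],[0,0,1]]); return K,M,np.array(d["origin"]),np.array([d["k1"],0,0,0,0.])
def pix2z(d,uv,z):
    K,M,o,k=cam(d); p=cv2.undistortPoints(np.array(uv,float).reshape(-1,1,2),K,k).reshape(-1,2)
    r=np.c_[p,np.ones(len(p))]@M.T; z=np.broadcast_to(z,len(p)); return o+r*((z-o[2])/r[:,2])[:,None]
def proj(d,P):
    K,M,o,k=cam(d); Pc=(np.array(P,float).reshape(-1,3)-o)@M
    return cv2.projectPoints(Pc,np.zeros(3),np.zeros(3),K,k)[0].reshape(-1,2)
E
python3 - <<'E'
from bench import imaging,ctrl
import cv2,pickle
for n in("side","top","wrist"):
    d=imaging.get_image(n); pickle.dump(d,open(f"pics/{n}.pkl","wb")); cv2.imwrite(f"pics/{n}0.png",d["img"])
    print(n,{k:v for k,v in d.items() if k!="img"})
a=pickle.load(open("pics/side.pkl","rb"))["img"];b=pickle.load(open("pics/top.pkl","rb"))["img"]
cv2.imwrite("pics/top_big.png",cv2.resize(b,(800,600),interpolation=cv2.INTER_CUBIC))
cv2.imwrite("pics/side_big.png",cv2.resize(a,(800,600),interpolation=cv2.INTER_CUBIC))
print(ctrl.get_state())
E
```

```text
pics
side {'vertical_fov': 54.01432750725609, 'cx': 245.33313731251437, 'cy': 197.4586912342638, 'k1': -0.07113046413516041, 'origin': array([ 0.05944173, -0.58056599,  0.6547178 ]), 'orientation': array([-2.09530173,  0.81789791, -0.42753875])}
top {'vertical_fov': 45.83234630418438, 'cx': 240.2556700549202, 'cy': 190.51185691632153, 'k1': 0.00815651419814414, 'origin': array([0.42495204, 0.02116943, 1.30965496]), 'orientation': array([-2.13388204,  2.17205227, -0.19922465])}
wrist {'vertical_fov': 64.39568176626021, 'cx': 253.0317807182997, 'cy': 192.9478705863238, 'k1': -0.08147633400022913, 'origin': array([0.11594937, 0.64435165, 0.38402182]), 'orientation': array([2.32673575, 1.71639516, 0.25367552])}
{'time': 0.15, 'joint_positions': array([-1.25588558,  0.32169506, -0.07007863,  1.45136968,  0.02261638,
        1.37081861, -0.05688902]), 'qd': array([-0.00228566, -0.00238012, -0.00015769, -0.00384022, -0.00085168,
       -0.00087885,  0.00085903]), 'joint_torque': array([-7.75645931e-04, -4.91795862e+01, -4.05125627e-01, -3.12876427e+01,
       -6.39175996e-02,  4.05055645e-02,  1.05191002e-04]), 'position': array([0.19252229, 0.62039983, 0.22169783]), 'tool_rot': array([-4.70664344e-01, -3.10601098e+00,  2.35501525e-03]), 'ft_force': array([ 0.76139867, -0.31242517, -0.3394872 ]), 'torque': array([-0.01813318, -0.02656973, -0.03059939]), 'grip_force': 0.0, 'grip_width': 1.0022782660462404}
```

View pics/top_big.png

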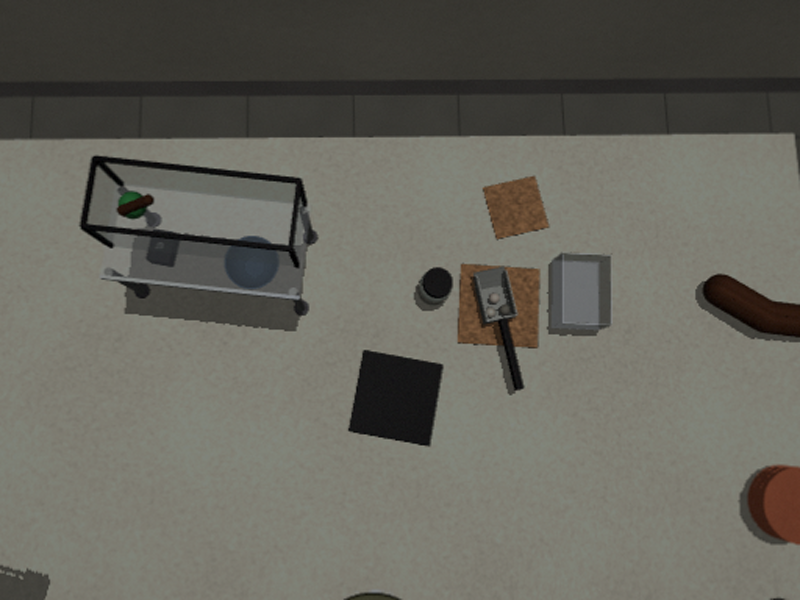

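View pics/side_big.png

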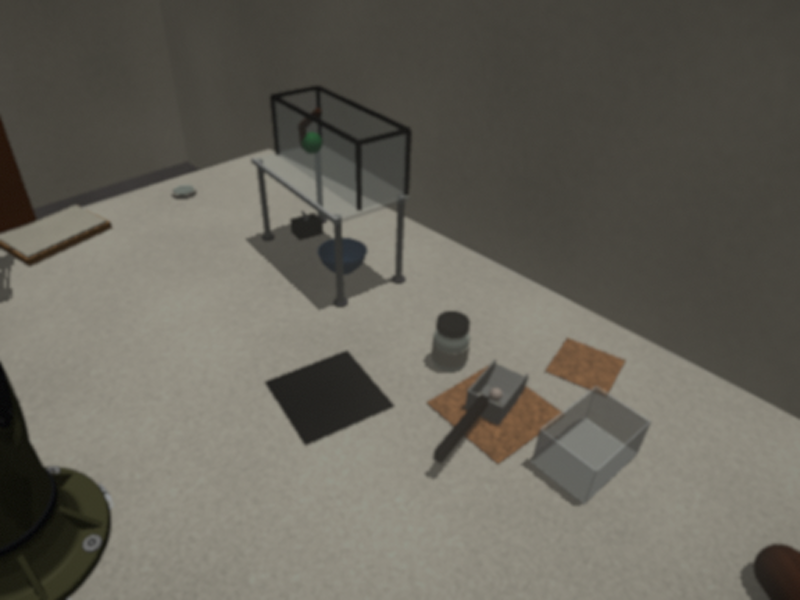

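```bash
python3 - <<'E'
import pickle; from h import *
d=pickle.load(open("pics/top.pkl","rb")); s=pickle.load(open("pics/side.pkl","rb"))
print(cam(d)[0][0,0])
f=lambda L:(np.array(L)+.5)/1.5625-.5
def show(n,L,z): print(n,z,np.round(pix2z(d,f(L),z)[:,:2],3).tolist())
show("mat",[(461,264),(540,268),(538,347),(458,343)],.004)
show("cup rim",[(475,271),(506,267),(516,317),(488,322)],.042)
show("handle end,front",[(518,389),(502,321)],.05)
show("strip",[(102,277),(299,294)],.18)
show("posts foot",[(302,308),(312,237),(143,291)],.0)
show("bowl rim L R T B",[(224,262),(280,262),(251,236),(251,288)],.045)
show("switch",[(162,248)],.035)
show("jar top",[(437,283)],.085)
show("tub top",[(553,253),(610,255),(609,328),(550,326)],.07)
g=lambda L,z:np.round(pix2z(s,f(L),z)[:,:2],3).tolist()
print("side bowl rim",g([(319,252),(367,252),(343,240),(343,264)],.045))
print("side strip",g([(253,161),(338,218)],.18),"posts",g([(340,301),(398,279),(267,238)],0),"jar",g([(452,322)],.085))
print("side handle end",g([(439,455)],.04), "switch",g([(306,226)],.03))
print(R.from_rotvec([-.4707,-3.106,.0024]).as_matrix())
dw=pickle.load(open("pics/wrist.pkl","rb"))
T=R.from_rotvec([-.4707,-3.106,.0024]).as_matrix()
print("cam in tool",T.T@(cam(dw)[2]-[.1925,.6204,.2217]),T.T@cam(dw)[1])
E
```

```text
454.1699679959429
mat 0.004 [[0.692, -0.18], [0.683, -0.329], [0.534, -0.317], [0.544, -0.169]]
cup rim 0.042 [[0.671, -0.2], [0.678, -0.257], [0.585, -0.27], [0.577, -0.219]]
handle end,front 0.05 [[0.456, -0.266], [0.578, -0.243]]
strip 0.18 [[0.643, 0.425], [0.611, 0.11]]
posts foot 0.0 [[0.614, 0.119], [0.749, 0.1], [0.651, 0.413]]
bowl rim L R T B 0.045 [[0.694, 0.256], [0.692, 0.155], [0.742, 0.208], [0.645, 0.207]]
switch 0.035 [[0.724, 0.371]]
jar top 0.085 [[0.642, -0.124]]
tub top 0.07 [[0.697, -0.337], [0.692, -0.44], [0.56, -0.429], [0.565, -0.324]]
side bowl rim [[0.653, 0.228], [0.723, 0.165], [0.718, 0.233], [0.66, 0.163]]
side strip [[0.639, 0.417], [0.613, 0.115]] posts [[0.617, 0.122], [0.75, 0.103], [0.648, 0.411]] jar [[0.64, -0.129]]
side handle end [[0.46, -0.271]] switch [[0.713, 0.352]]
[[-9.55099197e-01  2.96286007e-01 -3.55482034e-04]
 [ 2.96286203e-01  9.55098038e-01 -1.49152343e-03]
 [-1.02397330e-04 -1.52987726e-03 -9.99998824e-01]]
cam in tool [ 8.01933675e-02 -5.30428000e-05 -1.62330138e-01] [[ 8.58136806e-04 -9.56505502e-01 -2.91713023e-01]
 [ 9.99999541e-01  9.44915619e-04 -1.56594229e-04]
 [ 4.25427433e-04 -2.91712755e-01  9.56505874e-01]]
```

```bash
cat > plan.py <<'E'
import numpy as np
from scipy.spatial.transform import Rotation as R, Slerp
def pose(yaw,tilt):  # tool rotation: yaw of forward dir (deg), tilt of tool z forward from down (deg)
    s=np.array([np.cos(np.radians(yaw)),np.sin(np.radians(yaw)),0]); Z=np.array([0,0,1.]); t=np.radians(tilt)
    z=-np.cos(t)*Z+np.sin(t)*s; x=-np.cos(t)*s-np.sin(t)*Z
    return R.from_matrix(np.c_[x,np.cross(z,x),z])
def rows(wp,g):  # wp: list of (p,Rot,n); first has n=0
    out=[];p,r,_=wp[0];p=np.array(p)
    for q,s,n in wp[1:]:
        q=np.array(q);sl=Slerp([0,1],R.concatenate([r,s]));pp,rr=p,r
        for i in range(1,n+1):
            a=i/n;pn=p+(q-p)*a;rn=sl(a)
            v=np.round(rr.inv().apply(pn-pp)*100,1);w=np.round((rr.inv()*rn).as_rotvec(),3)
            out.append(" ".join(f"{x:g}" for x in [*v,*w,g])); pp=pp+rr.apply(v/100); rr=rr*R.from_rotvec(w)
        p,r=pp,rr
    for i in range(0,len(out),5): print("; ".join(out[i:i+5]))
    print("end",np.round(p,4))
def now():
    from bench import ctrl; s=ctrl.get_state(); return s,np.array(s["position"]),R.from_rotvec(s["tool_rot"])
E
python3 - <<'E'
from plan import *
s,p,r=now(); T=pose(10.3,40); g=np.array([.505,-.257,.04])
tcp=g+T.as_matrix()[:,2]*.019
rows([(p,r,0),([.40,.25,.30],pose(0,20),10),(tcp+[0,0,.12],T,10)],-1); print(tcp)
E
```

```text
-3.1 -2.9 -0.8 -0.005 -0.035 -0.03 -1; -3 -3 -0.7 -0.006 -0.034 -0.029 -1; -2.9 -3.1 -0.6 -0.005 -0.035 -0.03 -1; -2.9 -3.2 -0.5 -0.006 -0.035 -0.03 -1; -2.8 -3.3 -0.4 -0.005 -0.034 -0.03 -1
-2.7 -3.3 -0.4 -0.005 -0.035 -0.029 -1; -2.6 -3.4 -0.3 -0.006 -0.035 -0.03 -1; -2.6 -3.5 -0.2 -0.005 -0.034 -0.03 -1; -2.4 -3.6 -0.1 -0.006 -0.035 -0.03 -1; -2.3 -3.6 -0.1 -0.005 -0.035 -0.029 -1
-0.6 -5.1 1.9 -0.009 -0.035 -0.016 -1; -0.4 -5 1.8 -0.009 -0.035 -0.015 -1; -0.3 -5.1 1.8 -0.009 -0.034 -0.016 -1; -0.1 -5.1 1.7 -0.009 -0.035 -0.016 -1; -0 -5.2 1.7 -0.009 -0.035 -0.015 -1
0.1 -5.1 1.7 -0.009 -0.035 -0.016 -1; 0.3 -5.2 1.6 -0.009 -0.034 -0.016 -1; 0.4 -5.1 1.5 -0.009 -0.035 -0.015 -1; 0.5 -5.2 1.5 -0.009 -0.035 -0.016 -1; 0.7 -5.2 1.4 -0.01 -0.035 -0.016 -1
end [ 0.5166 -0.2549  0.1457]
[ 0.51701615 -0.25481629  0.02544516]
```

Call:
{"method": "jog_arm", "body": {
  "rows": "-3.1 -2.9 -0.8 -0.005 -0.035 -0.03 -1; -3 -3 -0.7 -0.006 -0.034 -0.029 -1; -2.9 -3.1 -0.6 -0.005 -0.035 -0.03 -1; -2.9 -3.2 -0.5 -0.006 -0.035 -0.03 -1; -2.8 -3.3 -0.4 -0.005 -0.034 -0.03 -1"
}}

```text
time: 0.78
position: [0.2968, 0.4339, 0.2613]
tool_rot: [0.223, 2.957, 0.001]
ft_force: [0.2, 0.6, -0.5]
grip_width: 1.001
grip_force: 0.0
```

Call:
{"method": "jog_arm", "body": {
  "rows": "-2.7 -3.3 -0.4 -0.005 -0.035 -0.029 -1; -2.6 -3.4 -0.3 -0.006 -0.035 -0.03 -1; -2.6 -3.5 -0.2 -0.005 -0.034 -0.03 -1; -2.4 -3.6 -0.1 -0.006 -0.035 -0.03 -1; -2.3 -3.6 -0.1 -0.005 -0.035 -0.029 -1"
}}

```text
time: 1.4
position: [0.3932, 0.2628, 0.2984]
tool_rot: [0.01, 2.804, 0.009]
ft_force: [-1.1, 0.3, 0.8]
grip_width: 1.001
grip_force: 0.0
```

Call:
{"method": "jog_arm", "body": {
  "rows": "-0.6 -5.1 1.9 -0.009 -0.035 -0.016 -1; -0.4 -5 1.8 -0.009 -0.035 -0.015 -1; -0.3 -5.1 1.8 -0.009 -0.034 -0.016 -1; -0.1 -5.1 1.7 -0.009 -0.035 -0.016 -1; 0 -5.2 1.7 -0.009 -0.035 -0.015 -1"
}}

```text
time: 2.02
position: [0.4738, 0.1207, 0.2113]
tool_rot: [-0.086, 2.747, -0.007]
ft_force: [0.5, -0.1, 0.1]
grip_width: 1.001
grip_force: 0.0
```

Call:
{"method": "jog_arm", "body": {
  "rows": "0.1 -5.1 1.7 -0.009 -0.035 -0.016 -1; 0.3 -5.2 1.6 -0.009 -0.034 -0.016 -1; 0.4 -5.1 1.5 -0.009 -0.035 -0.015 -1; 0.5 -5.2 1.5 -0.009 -0.035 -0.016 -1; 0.7 -5.2 1.4 -0.01 -0.035 -0.016 -1"
}}

```text
time: 2.65
position: [0.5207, -0.1373, 0.1336]
tool_rot: [-0.185, 2.581, 0.033]
ft_force: [0.5, 0.7, 0.6]
grip_width: 1.001
grip_force: 0.0
```

Call:
{"method": "jog_arm", "body": {
  "rows": "0 0 0 0 0 0 -1"
}}

```text
time: 2.78
position: [0.5195, -0.1399, 0.1324]
tool_rot: [-0.174, 2.585, 0.032]
ft_force: [-0.7, 1.1, -0.2]
grip_width: 0.998
grip_force: 0.0
```

```bash
python3 - <<'E'
from plan import *; from bench import imaging; import cv2,pickle
s,p,r=now(); print(s["time"],p,s["tool_rot"],s["joint_positions"],s["ft_force"]); print("axes",r.as_matrix().round(3))
d=imaging.get_image("wrist"); pickle.dump(d,open("pics/w1.pkl","wb"))
cv2.imwrite("pics/w1.png",cv2.resize(cv2.convertScaleAbs(d["img"],alpha=1.7),(800,600),interpolation=cv2.INTER_CUBIC))
E
```

```text
2.775 [ 0.51952101 -0.13990173  0.13235072] [-0.17359527  2.58476053  0.03233958] [ 0.03883148 -0.18645487  0.32158278  2.28491349 -0.35277976  0.56589438
  2.32887522] [-0.73069796  1.09857184 -0.22683047]
axes [[-0.844 -0.13   0.521]
 [-0.117  0.991  0.058]
 [-0.524 -0.012 -0.852]]
```

View pics/w1.png

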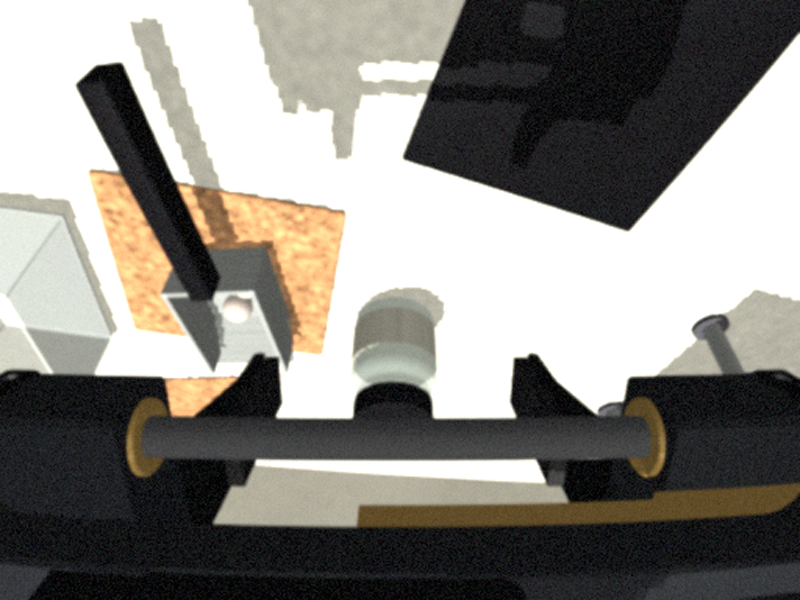

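```bash
python3 - <<'E'
import pickle; from h import *; from plan import *
d=pickle.load(open("pics/w1.pkl","rb"))
f=lambda L:(np.array(L)+.5)/1.5625-.5
def show(n,L,z): print(n,z,np.round(pix2z(d,f(L),z)[:,:2],3).tolist())
show("mat",[(93,171),(344,211),(323,353)],.004)
show("end",[(80,82),(122,65),(100,74)],.05); show("junc",[(198,285)],.05); show("rim",[(166,293),(258,292),(292,366),(216,368)],.042)
m=np.array([.505,-.257]);a=np.radians(10.3);c,s_=np.cos(a),np.sin(a)
P=lambda x,y,z:[m[0]+c*x-s_*y,m[1]+s_*x+c*y,z]
print((proj(d,[P(-50,0,0) if 0 else P(-.05,-.007,.05),P(-.05,.007,.05),P(.077,.029,.042),P(.077,-.029,.042)])+.5)*1.5625)
s,p,r=now(); T=pose(10.3,35); g=np.array([.505,-.257,.04]); tcp=g+T.as_matrix()[:,2]*.019
rows([(p,r,0),(tcp+[0,0,.06],T,5)],-1)
E
```

```text
mat 0.004 [[0.534, -0.313], [0.544, -0.169], [0.691, -0.179]]
end 0.05 [[0.458, -0.274], [0.449, -0.254], [0.454, -0.264]]
junc 0.05 [[0.57, -0.245]]
rim 0.042 [[0.589, -0.27], [0.58, -0.214], [0.656, -0.197], [0.667, -0.252]]
[[ 81.87650215  81.38393891]
 [114.3095756   77.86305851]
 [256.98428731 286.80536473]
 [162.20950748 289.37180508]]
0.9 -2.3 0.6 -0.007 -0.012 -0.006 -1; 0.9 -2.3 0.6 -0.007 -0.012 -0.006 -1; 0.9 -2.4 0.6 -0.007 -0.012 -0.007 -1; 0.9 -2.3 0.6 -0.006 -0.012 -0.006 -1; 0.9 -2.3 0.5 -0.007 -0.012 -0.006 -1
end [ 0.5161 -0.2551  0.0849]
```

Call:
{"method": "jog_arm", "body": {
  "rows": "0.9 -2.3 0.6 -0.007 -0.012 -0.006 -1; 0.9 -2.3 0.6 -0.007 -0.012 -0.006 -1; 0.9 -2.4 0.6 -0.007 -0.012 -0.007 -1; 0.9 -2.3 0.6 -0.006 -0.012 -0.006 -1; 0.9 -2.3 0.5 -0.007 -0.012 -0.006 -1"
}}

```text
time: 3.45
position: [0.5179, -0.2258, 0.1095]
tool_rot: [-0.226, 2.522, 0.049]
ft_force: [-2.0, -3.8, -6.1]
grip_width: 1.005
grip_force: 0.0
```

Call:
{"method": "jog_arm", "body": {
  "rows": "0 0 0 0 0 0 -1"
}}

```text
time: 3.58
position: [0.5205, -0.2189, 0.1103]
tool_rot: [-0.241, 2.519, 0.056]
ft_force: [-0.3, -0.0, 0.4]
grip_width: 1.0
grip_force: 0.0
```

```bash
python3 - <<'E'
from plan import *; from bench import imaging; import cv2,pickle
s,p,r=now(); print(s["time"],p,s["joint_positions"],s["ft_force"]); print("axes",r.as_matrix().round(3))
T=pose(10.3,35); g=np.array([.507,-.257,.04]); tcp=g+T.as_matrix()[:,2]*.019
rows([(p,r,0),(tcp,T,5)],-1)
d=imaging.get_image("wrist"); pickle.dump(d,open("pics/w2.pkl","wb"))
cv2.imwrite("pics/w2.png",cv2.resize(cv2.convertScaleAbs(d["img"],alpha=1.7),(800,600),interpolation=cv2.INTER_CUBIC))
E
```

```text
3.575 [ 0.52051462 -0.21886445  0.11030562] [-0.66744705 -0.2129036   1.23435238  2.26253257 -0.42454791  0.5347163
  2.68935366] [-0.28125926 -0.02375993  0.41861896]
axes [[-0.803 -0.185  0.567]
 [-0.159  0.983  0.094]
 [-0.574 -0.015 -0.819]]
1.1 -0.7 1.3 -0.002 0 0.003 -1; 1.2 -0.7 1.3 -0.001 0 0.002 -1; 1.1 -0.6 1.3 -0.002 0.001 0.003 -1; 1.2 -0.7 1.3 -0.002 -0 0.003 -1; 1.1 -0.7 1.3 -0.001 -0 0.002 -1
end [ 0.5176 -0.2547  0.0247]
```

View pics/w2.png

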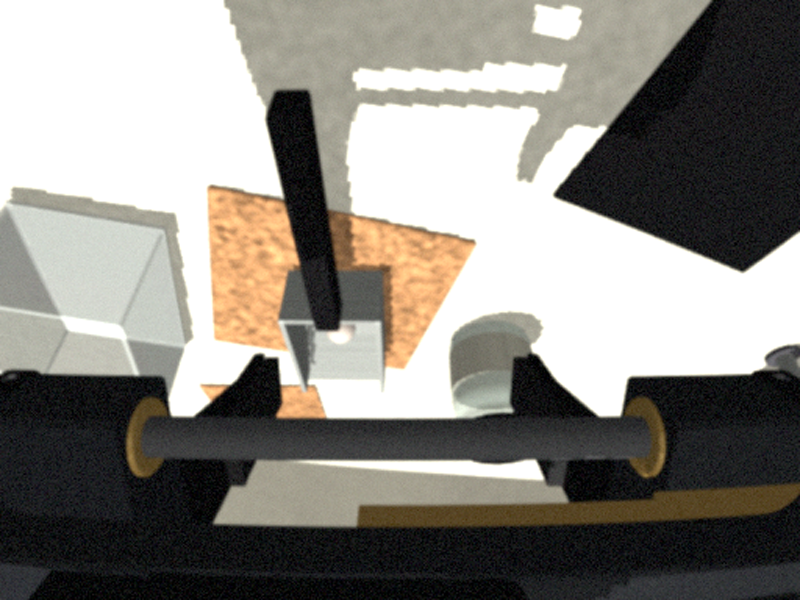

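Call:
{"method": "jog_arm", "body": {
  "rows": "-2 0 -2 0 0 0.17 -1; 0 0 -2 0 0 0.18 -1; 0 0 -2 0 0 0.18 -1; 0 0 0 0 0 0.18 -1; 0 0 0 0 0 0.18 -1"
}}

```text
time: 4.25
position: [0.4979, -0.2312, 0.1697]
tool_rot: [0.916, 2.413, 0.394]
ft_force: [-0.7, -0.4, -0.1]
grip_width: 1.002
grip_force: 0.0
```

Call:
{"method": "jog_arm", "body": {
  "rows": "0 0 0 0 0 0.18 -1; 0 0 0 0 0 0.18 -1; 0 0 0 0 0 0.18 -1; 0 0 0 0 0 0.18 -1; 0 0 0 0 0 0.18 -1"
}}

```text
time: 4.88
position: [0.4979, -0.2309, 0.1691]
tool_rot: [1.965, 1.862, 0.695]
ft_force: [1.0, 0.6, -0.1]
grip_width: 0.996
grip_force: 0.0
```

Call:
{"method": "jog_arm", "body": {
  "rows": "0 0 0 0 0 0.18 -1; 0 0 0 0 0 0.18 -1; 0 0 0 0 0 0.18 -1; 0 0 0 0 0 0.18 -1; 0 0 0 0 0 0.18 -1"
}}

```text
time: 5.5
position: [0.4979, -0.2308, 0.1692]
tool_rot: [2.771, 0.883, 0.901]
ft_force: [-0.5, -0.0, 0.2]
grip_width: 0.998
grip_force: 0.0
```

```bash
python3 - <<'E'
from plan import *
s,p,r=now(); print(s["time"],p,s["joint_positions"],s["ft_force"]); print("axes",r.as_matrix().round(3))
T=pose(10.3,40)*R.from_euler("z",np.pi); g=np.array([.507,-.257,.04]); tcp=g+T.as_matrix()[:,2]*.019
print((r.inv()*T).magnitude())
rows([(p,r,0),(tcp+[0,0,.06],T,8)],-1)
E
```

```text
5.5 [ 0.49793461 -0.23081461  0.16916224] [ 0.12819872 -0.18197428  0.49997966  2.21251208 -0.5209134   0.70828135
  0.02142727] [-5.17841207e-01 -4.70621995e-04  2.06730537e-01]
axes [[ 0.658  0.498  0.566]
 [ 0.555 -0.828  0.083]
 [ 0.509  0.26  -0.821]]
0.4533449054746564
-0.5 0.1 1 -0 0.012 0.055 -1; -0.6 0.1 1 -0 0.011 0.056 -1; -0.5 0.2 0.9 -0 0.012 0.055 -1; -0.5 0.2 1 -0 0.011 0.056 -1; -0.6 0.2 1 -0 0.012 0.055 -1
-0.5 0.3 0.9 -0 0.012 0.056 -1; -0.5 0.3 1 -0.001 0.011 0.055 -1; -0.5 0.3 0.9 0 0.012 0.056 -1
end [ 0.5194 -0.2549  0.0856]
```

Call:
{"method": "jog_arm", "body": {
  "rows": "-0.5 0.1 1 0 0.012 0.055 -1; -0.6 0.1 1 0 0.011 0.056 -1; -0.5 0.2 0.9 0 0.012 0.055 -1; -0.5 0.2 1 0 0.011 0.056 -1; -0.6 0.2 1 0 0.012 0.055 -1"
}}

```text
time: 6.12
position: [0.5114, -0.2459, 0.116]
tool_rot: [-2.924, -0.517, -1.023]
ft_force: [-0.0, 0.3, 0.1]
grip_width: 1.003
grip_force: 0.0
```

Call:
{"method": "jog_arm", "body": {
  "rows": "-0.5 0.3 0.9 0 0.012 0.056 -1; -0.5 0.3 1 0 0.011 0.055 -1; -0.5 0.3 0.9 0 0.012 0.056 -1; 0 0 0 0 0 0 -1"
}}

```text
time: 6.62
position: [0.5192, -0.2548, 0.0846]
tool_rot: [-2.884, -0.269, -1.047]
ft_force: [0.8, 0.1, 0.4]
grip_width: 0.999
grip_force: 0.0
```

```bash
python3 - <<'E'
from plan import *; from bench import imaging; import cv2,pickle
s,p,r=now(); print(s["time"],p,s["joint_positions"],s["ft_force"]); print("axes",r.as_matrix().round(3))
T=pose(10.3,40)*R.from_euler("z",np.pi); g=np.array([.507,-.257,.04]); tcp=g+T.as_matrix()[:,2]*.019
rows([(p,r,0),(tcp,T,5)],-1)
d=imaging.get_image("wrist"); pickle.dump(d,open("pics/w3.pkl","wb"))
cv2.imwrite("pics/w3.png",cv2.resize(cv2.convertScaleAbs(d["img"],alpha=1.7),(800,600),interpolation=cv2.INTER_CUBIC))
E
```

```text
6.625 [ 0.51918245 -0.25480029  0.08462358] [ 0.1316004   0.073946    0.62988695  2.25919338 -1.0883781   0.67261195
  0.20352878] [0.83496941 0.06592277 0.40012465]
axes [[ 0.754  0.184  0.631]
 [ 0.143 -0.983  0.117]
 [ 0.641  0.002 -0.767]]
-0.8 -0 0.9 -0 0 0.001 -1; -0.7 -0 0.9 -0.001 0.001 0.001 -1; -0.8 -0 0.9 -0 0 0.001 -1; -0.7 -0 0.9 -0.001 0.001 0.001 -1; -0.8 -0 0.9 0 -0 0.002 -1
end [ 0.519  -0.2549  0.0257]
```

View pics/w3.png

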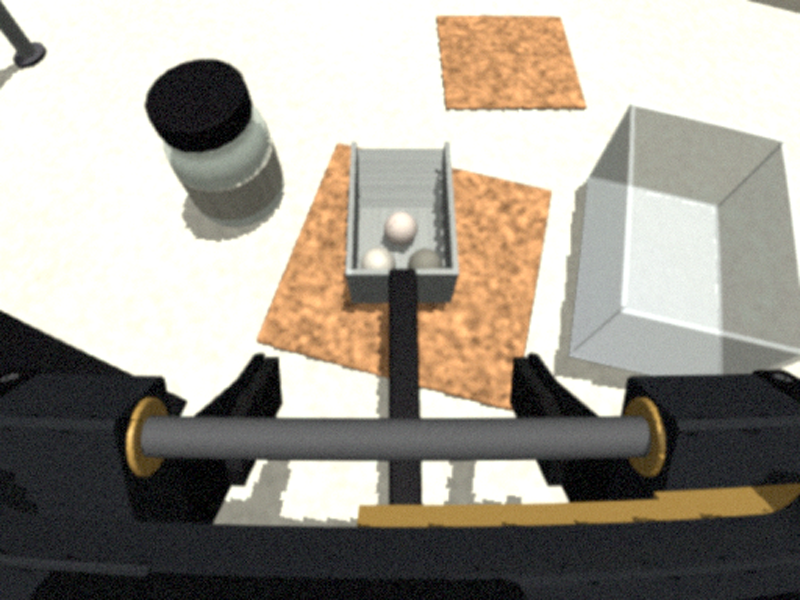

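Call:
{"method": "jog_arm", "body": {
  "rows": "-0.8 0 0.9 0 0 0.001 -1; -0.7 0 0.9 0 0.001 0.001 -1; -0.8 0 0.9 0 0 0.001 -1; -0.7 0 0.9 0 0.001 0.001 -1; -0.8 0 0.9 0 0 0.002 -1"
}}

```text
time: 7.3
position: [0.521, -0.2542, 0.0278]
tool_rot: [-2.88, -0.266, -1.055]
ft_force: [0.1, 0.2, 0.0]
grip_width: 1.001
grip_force: 0.0
```

Call:
{"method": "jog_arm", "body": {
  "rows": "0 0 0 0 0 0 -1; 0 0 0 0 0 0 1; 0 0 0 0 0 0 1; 0 0 0 0 0 0 1; 0 0 0 0 0 0 1",
  "force": 50
}}

```text
time: 7.92
position: [0.5209, -0.2538, 0.0275]
tool_rot: [-2.88, -0.266, -1.053]
ft_force: [0.6, -0.5, 0.5]
grip_width: 0.631
grip_force: 0.0
```

Call:
{"method": "jog_arm", "body": {
  "rows": "0 0 0 0 0 0 1; 0 0 0 0 0 0 1; 0 0 0 0 0 0 1",
  "force": 50
}}

```text
time: 8.3
position: [0.5207, -0.2537, 0.0272]
tool_rot: [-2.88, -0.266, -1.053]
ft_force: [0.2, 0.3, 0.5]
grip_width: 0.29
grip_force: 0.0
```

Call:
{"method": "jog_arm", "body": {
  "rows": "0 0 0 0 0 0 1; 0 0 0 0 0 0 1; 0 0 0 0 0 0 1; 0 0 0 0 0 0 1"
}}

```text
time: 8.8
position: [0.5207, -0.2539, 0.0272]
tool_rot: [-2.881, -0.266, -1.053]
ft_force: [0.2, -0.5, 1.1]
grip_width: 0.157
grip_force: 49.8
```

```bash
python3 - <<'E'
from plan import *
s,p,r=now(); print(s["time"],p,s["joint_positions"],s["ft_force"],s["grip_width"],s["grip_force"]); 
rows([(p,r,0),(p+[0,0,.06],r,6)],1)
E
```

```text
8.8 [ 0.52065904 -0.25386588  0.02721946] [ 0.17233595  0.21969443  0.60267234  2.28658313 -1.34920218  0.68078256
  0.46478861] [ 0.22961219 -0.49668666  1.10740913] 0.15650935516963274 49.758683397376444
0.6 -0 -0.8 0 0 0 1; 0.7 -0 -0.7 0 0 0 1; 0.6 -0 -0.8 0 0 0 1; 0.7 -0 -0.8 0 0 0 1; 0.6 -0 -0.7 0 0 0 1
0.7 -0 -0.8 0 0 0 1
end [ 0.5208 -0.2538  0.0875]
```

```bash
cat >> plan.py <<'E'
import pickle,os
def sR(yaw,pitch): return R.from_euler("z",yaw,degrees=True)*R.from_euler("y",pitch,degrees=True)  # scoop rot, pitch>0 mouth down
def scoop_wp(g,yaw,pitch,n):  # tool target for the scoop grip at g
    rel,off=pickle.load(open("rel.pkl","rb")); T=sR(yaw,pitch)*rel
    return (np.array(g)+T.apply(off),T,n)
def scoop_now():
    rel,off=pickle.load(open("rel.pkl","rb")); s,p,r=now(); S=r*rel.inv(); g=p-r.apply(off)
    e=S.as_euler("ZYX",degrees=True); print("t",s["time"],"grip",g.round(4),"yaw,pitch,roll",e.round(1),"lip",(g+S.apply([.175,0,-.012])).round(4),"q",s["joint_positions"].round(2),"F",s["ft_force"].round(1),s["grip_width"].round(3)); return s,p,r
E
python3 - <<'E'
from plan import *
s,p,r=now(); rel=sR(10.3,0).inv()*r; off=r.inv().apply(p-[.507,-.257,.04]); print(off)
pickle.dump((rel,off),open("rel.pkl","wb")); scoop_now()
W=scoop_wp
rows([(p,r,0),W([.50,-.25,.15],8,-3,10),W([.46,-.05,.17],-15,8,15)],1)
E
```

```text
[ 0.00246209 -0.00058257  0.01879715]Traceback (most recent call last):
  File "<stdin>", line 3, in <module>
  File "plan.py", line 27, in scoop_now
    e=S.as_euler("ZYX",degrees=True); print("t",s["time"],"grip",g.round(4),"yaw,pitch,roll",e.round(1),"lip",(g+S.apply([.175,0,-.012])).round(4),"q",s["joint_positions"].round(2),"F",s["ft_force"].round(1),s["grip_width"].round(3)); return s,p,r
                                                                                                                                                                                                                ^^^^^^^^^^^^^^^^^^^^^
AttributeError: 'float' object has no attribute 'round'
```

```bash
sed -i 's/s\["grip_width"\].round(3)/round(s["grip_width"],3)/' plan.py; python3 - <<'E'
from plan import *
s,p,r=scoop_now()
W=scoop_wp
rows([(p,r,0),W([.50,-.25,.15],8,-3,10),W([.46,-.05,.17],-15,8,15)],1)
E
```

```text
t 8.8 grip [ 0.507 -0.257  0.04 ] yaw,pitch,roll [10.3  0.   0. ] lip [ 0.6792 -0.2257  0.028 ] q [ 0.17  0.22  0.6   2.29 -1.35  0.68  0.46] F [ 0.2 -0.5  1.1] 0.157
0.7 -0.1 -0.9 -0.003 0.005 0.003 1; 0.7 -0.1 -0.9 -0.002 0.005 0.003 1; 0.6 -0 -0.8 -0.003 0.006 0.003 1; 0.7 -0.1 -0.9 -0.003 0.005 0.003 1; 0.7 -0.1 -0.9 -0.002 0.005 0.003 1
0.7 -0.1 -0.8 -0.003 0.005 0.003 1; 0.7 -0 -0.9 -0.003 0.006 0.003 1; 0.7 -0.1 -0.8 -0.002 0.005 0.003 1; 0.7 -0.1 -0.9 -0.003 0.005 0.003 1; 0.8 -0 -0.8 -0.003 0.005 0.003 1
0 -1.3 -0.2 -0.016 -0.013 0.021 1; -0 -1.4 -0.1 -0.017 -0.012 0.022 1; -0.1 -1.3 -0.2 -0.016 -0.013 0.021 1; -0.1 -1.3 -0.2 -0.016 -0.012 0.021 1; -0.1 -1.3 -0.3 -0.017 -0.013 0.021 1
-0.1 -1.3 -0.2 -0.016 -0.013 0.021 1; -0.2 -1.3 -0.3 -0.016 -0.012 0.022 1; -0.2 -1.3 -0.3 -0.017 -0.013 0.021 1; -0.2 -1.3 -0.3 -0.016 -0.012 0.021 1; -0.3 -1.2 -0.3 -0.016 -0.013 0.021 1
-0.3 -1.3 -0.4 -0.016 -0.013 0.022 1; -0.3 -1.2 -0.3 -0.017 -0.012 0.021 1; -0.4 -1.3 -0.4 -0.016 -0.013 0.021 1; -0.4 -1.2 -0.4 -0.016 -0.012 0.021 1; -0.4 -1.2 -0.4 -0.017 -0.013 0.022 1
end [ 0.4722 -0.0525  0.1553]
```

Call:
{"method": "jog_arm", "body": {
  "rows": "0.7 -0.1 -0.9 -0.003 0.005 0.003 1; 0.7 -0.1 -0.9 -0.002 0.005 0.003 1; 0.6 0 -0.8 -0.003 0.006 0.003 1; 0.7 -0.1 -0.9 -0.003 0.005 0.003 1; 0.7 -0.1 -0.9 -0.002 0.005 0.003 1"
}}

```text
time: 9.43
position: [0.5167, -0.25, 0.0828]
tool_rot: [-2.873, -0.237, -1.092]
ft_force: [0.0, 1.2, -1.0]
grip_width: 0.157
grip_force: 49.7
```

Call:
{"method": "jog_arm", "body": {
  "rows": "0.7 -0.1 -0.8 -0.003 0.005 0.003 1; 0.7 0 -0.9 -0.003 0.006 0.003 1; 0.7 -0.1 -0.8 -0.002 0.005 0.003 1; 0.7 -0.1 -0.9 -0.003 0.005 0.003 1; 0.8 0 -0.8 -0.003 0.005 0.003 1"
}}

```text
time: 10.05
position: [0.5146, -0.2472, 0.1381]
tool_rot: [-2.866, -0.207, -1.132]
ft_force: [0.1, -1.0, -2.0]
grip_width: 0.157
grip_force: 49.7
```

```bash
python3 - <<'E'
from plan import *; from bench import imaging; import cv2
s,p,r=scoop_now()
d=imaging.get_image("wrist")
cv2.imwrite("pics/w4.png",cv2.convertScaleAbs(d["img"],alpha=1.7))
E
```

```text
t 10.05 grip [ 0.5001 -0.2499  0.1501] yaw,pitch,roll [ 8. -3.  0.] lip [ 0.6738 -0.2254  0.1472] q [ 0.13 -0.08  0.61  2.28 -0.96  0.64  0.04] F [ 0.1 -1.  -2. ] 0.157
```

View pics/w4.png

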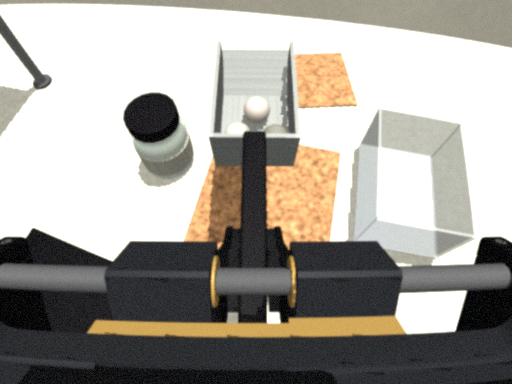

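Call:
{"method": "jog_arm", "body": {
  "rows": "0 -1.3 -0.2 -0.016 -0.013 0.021 1; 0 -1.4 -0.1 -0.017 -0.012 0.022 1; -0.1 -1.3 -0.2 -0.016 -0.013 0.021 1; -0.1 -1.3 -0.2 -0.016 -0.012 0.021 1; -0.1 -1.3 -0.3 -0.017 -0.013 0.021 1"
}}

```text
time: 10.72
position: [0.4995, -0.1815, 0.1431]
tool_rot: [-2.946, -0.01, -1.054]
ft_force: [-0.4, 0.1, -1.8]
grip_width: 0.16
grip_force: 49.7
```

Call:
{"method": "jog_arm", "body": {
  "rows": "-0.1 -1.3 -0.2 -0.016 -0.013 0.021 1; -0.2 -1.3 -0.3 -0.016 -0.012 0.022 1; -0.2 -1.3 -0.3 -0.017 -0.013 0.021 1; -0.2 -1.3 -0.3 -0.016 -0.012 0.021 1; -0.3 -1.2 -0.3 -0.016 -0.013 0.021 1"
}}

```text
time: 11.35
position: [0.4995, -0.1248, 0.1393]
tool_rot: [2.964, -0.191, 0.943]
ft_force: [-0.5, -0.4, -1.6]
grip_width: 0.154
grip_force: 49.7
```

Call:
{"method": "jog_arm", "body": {
  "rows": "-0.3 -1.3 -0.4 -0.016 -0.013 0.022 1; -0.3 -1.2 -0.3 -0.017 -0.012 0.021 1; -0.4 -1.3 -0.4 -0.016 -0.013 0.021 1; -0.4 -1.2 -0.4 -0.016 -0.012 0.021 1; -0.4 -1.2 -0.4 -0.017 -0.013 0.022 1"
}}

```text
time: 11.98
position: [0.4978, -0.0605, 0.1385]
tool_rot: [2.94, -0.379, 0.821]
ft_force: [-0.4, 0.4, -0.9]
grip_width: 0.153
grip_force: 49.7
```

```bash
python3 - <<'E'
from plan import *
s,p,r=scoop_now()
W=scoop_wp
rows([(p,r,0),W([.45,.10,.17],-35,18,10),W([.45,.205,.162],-25,25,10)],1)
E
```

```text
t 11.975 grip [ 0.4862 -0.0581  0.1533] yaw,pitch,roll [-14.9   9.    0.1] lip [ 0.6514 -0.1019  0.1142] q [ 0.2  -0.3  -0.21  2.36  0.14  0.55 -1.95] F [-0.4  0.4 -0.9] 0.153
-0.6 -1.4 -0.5 -0.016 -0.016 0.031 1; -0.6 -1.4 -0.6 -0.016 -0.015 0.032 1; -0.7 -1.3 -0.5 -0.016 -0.016 0.031 1; -0.8 -1.3 -0.6 -0.016 -0.015 0.031 1; -0.8 -1.3 -0.6 -0.016 -0.016 0.032 1
-0.8 -1.3 -0.5 -0.016 -0.015 0.031 1; -0.9 -1.2 -0.6 -0.015 -0.016 0.031 1; -0.9 -1.2 -0.6 -0.016 -0.015 0.032 1; -1 -1.1 -0.6 -0.016 -0.016 0.031 1; -1 -1.1 -0.6 -0.016 -0.015 0.031 1
-0.6 -0.9 -0.1 0.006 -0.012 -0.016 1; -0.6 -0.9 -0.2 0.005 -0.013 -0.017 1; -0.6 -0.9 -0.1 0.006 -0.012 -0.016 1; -0.6 -0.9 -0.1 0.005 -0.012 -0.017 1; -0.5 -0.9 -0.1 0.006 -0.012 -0.016 1
-0.6 -0.9 -0.1 0.006 -0.013 -0.017 1; -0.5 -0.9 -0.1 0.005 -0.012 -0.016 1; -0.5 -1 -0.1 0.006 -0.012 -0.017 1; -0.5 -0.9 -0 0.005 -0.012 -0.016 1; -0.5 -1 -0 0.006 -0.013 -0.017 1
end [0.4572 0.2023 0.1441]
```

```bash
python3 - <<'E'
from plan import *
s,p,r=scoop_now()
W=scoop_wp
rows([(p,r,0),W([.475,.02,.155],-8,19,7),W([.447,.08,.12],-8,25,8)],1)
E
```

```text
t 11.975 grip [ 0.4862 -0.0581  0.1533] yaw,pitch,roll [-14.9   9.    0.1] lip [ 0.6514 -0.1019  0.1142] q [ 0.2  -0.3  -0.21  2.36  0.14  0.55 -1.95] F [-0.4  0.4 -0.9] 0.153
-0.4 -1.1 -0.2 0.007 -0.025 -0.016 1; -0.4 -1 -0.3 0.008 -0.025 -0.015 1; -0.4 -1.1 -0.2 0.007 -0.025 -0.016 1; -0.4 -1.1 -0.2 0.008 -0.025 -0.015 1; -0.3 -1 -0.1 0.007 -0.025 -0.016 1
-0.4 -1.1 -0.2 0.007 -0.025 -0.015 1; -0.3 -1.1 -0.1 0.008 -0.025 -0.016 1; -0.6 -0.7 0.2 0 -0.013 0 1; -0.6 -0.7 0.3 0 -0.013 0 1; -0.6 -0.7 0.3 0 -0.013 0 1
-0.6 -0.7 0.2 0 -0.014 0 1; -0.6 -0.7 0.3 0 -0.013 0 1; -0.6 -0.7 0.3 0 -0.013 0.001 1; -0.6 -0.7 0.3 0 -0.013 -0 1; -0.5 -0.7 0.3 0 -0.013 -0 1
end [0.4548 0.0796 0.1024]
```

Call:
{"method": "jog_arm", "body": {
  "rows": "-0.4 -1.1 -0.2 0.007 -0.025 -0.016 1; -0.4 -1 -0.3 0.008 -0.025 -0.015 1; -0.4 -1.1 -0.2 0.007 -0.025 -0.016 1; -0.4 -1.1 -0.2 0.008 -0.025 -0.015 1; -0.3 -1 -0.1 0.007 -0.025 -0.016 1"
}}

```text
time: 12.6
position: [0.4895, -0.004, 0.1392]
tool_rot: [3.028, -0.254, 0.647]
ft_force: [-0.5, -0.7, -1.4]
grip_width: 0.156
grip_force: 49.7
```

Call:
{"method": "jog_arm", "body": {
  "rows": "-0.4 -1.1 -0.2 0.007 -0.025 -0.015 1; -0.3 -1.1 -0.1 0.008 -0.025 -0.016 1; -0.6 -0.7 0.2 0 -0.013 0 1; -0.6 -0.7 0.3 0 -0.013 0 1; -0.6 -0.7 0.3 0 -0.013 0 1"
}}

```text
time: 13.22
position: [0.4738, 0.0414, 0.1246]
tool_rot: [3.071, -0.207, 0.515]
ft_force: [-0.2, 0.1, -1.0]
grip_width: 0.156
grip_force: 49.7
```

Call:
{"method": "jog_arm", "body": {
  "rows": "-0.6 -0.7 0.2 0 -0.014 0 1; -0.6 -0.7 0.3 0 -0.013 0 1; -0.6 -0.7 0.3 0 -0.013 0.001 1; -0.6 -0.7 0.3 0 -0.013 0 1; -0.5 -0.7 0.3 0 -0.013 0 1"
}}

```text
time: 13.85
position: [0.4556, 0.0794, 0.1029]
tool_rot: [3.091, -0.209, 0.415]
ft_force: [-0.1, 0.6, -1.6]
grip_width: 0.155
grip_force: 49.7
```

```bash
python3 - <<'E'
from plan import *
s,p,r=scoop_now()
W=scoop_wp
rows([(p,r,0),W([.447,.20,.12],-4,25,10)],1)
E
```

```text
t 13.85 grip [0.4483 0.0798 0.1204] yaw,pitch,roll [-8.  24.9 -0. ] lip [0.6005 0.0585 0.0359] q [ 0.07 -0.16 -0.36  2.24  0.07  0.81 -2.04] F [-0.1  0.6 -1.6] 0.155
-0.2 -1.2 -0 0.002 -0 -0.007 1; -0.1 -1.2 -0.1 0.002 -0 -0.006 1; -0.2 -1.2 -0 0.001 -0.001 -0.007 1; -0.1 -1.2 -0 0.002 0 -0.007 1; -0.2 -1.2 -0.1 0.002 -0 -0.006 1
-0.1 -1.2 -0 0.002 -0 -0.007 1; -0.1 -1.2 -0 0.002 -0.001 -0.007 1; -0.1 -1.2 -0.1 0.002 0 -0.006 1; -0.2 -1.2 0 0.001 -0 -0.007 1; -0.1 -1.2 -0 0.002 -0 -0.007 1
end [0.4539 0.2002 0.1023]
```

```bash
python3 - <<'E'
from plan import *
s,p,r=scoop_now()
W=scoop_wp
rows([(p,r,0),W([.438,.10,.12],-7,25,3),W([.438,.17,.12],-4,25,7),W([.447,.205,.135],0,26,5)],1)
E
```

```text
t 13.85 grip [0.4483 0.0798 0.1204] yaw,pitch,roll [-8.  24.9 -0. ] lip [0.6005 0.0585 0.0359] q [ 0.07 -0.16 -0.36  2.24  0.07  0.81 -2.04] F [-0.1  0.6 -1.6] 0.155
-0.4 -0.6 -0.1 0.002 -0.001 -0.005 1; -0.4 -0.7 -0.1 0.001 -0.001 -0.006 1; -0.5 -0.6 -0.1 0.002 -0 -0.005 1; -0.1 -1 -0 0.002 -0 -0.007 1; -0.1 -1 -0.1 0.002 -0 -0.007 1
-0.1 -1 0 0.002 -0 -0.008 1; -0.1 -1 0 0.002 -0 -0.007 1; -0.1 -1 -0 0.001 -0 -0.007 1; -0 -1 -0 0.002 -0 -0.007 1; -0.1 -1 -0.1 0.002 -0 -0.008 1
0.2 -0.7 -0.2 0.004 -0.004 -0.013 1; 0.2 -0.7 -0.3 0.003 -0.003 -0.014 1; 0.2 -0.7 -0.2 0.004 -0.004 -0.013 1; 0.2 -0.8 -0.3 0.003 -0.003 -0.014 1; 0.3 -0.7 -0.2 0.004 -0.004 -0.013 1
end [0.4542 0.2059 0.1174]
```

Call:
{"method": "jog_arm", "body": {
  "rows": "-0.4 -0.6 -0.1 0.002 -0.001 -0.005 1; -0.4 -0.7 -0.1 0.001 -0.001 -0.006 1; -0.5 -0.6 -0.1 0.002 0 -0.005 1; -0.1 -1 0 0.002 0 -0.007 1; -0.1 -1 -0.1 0.002 0 -0.007 1"
}}

```text
time: 14.48
position: [0.4454, 0.1203, 0.1034]
tool_rot: [3.099, -0.161, 0.415]
ft_force: [-0.5, -0.2, -2.0]
grip_width: 0.155
grip_force: 49.7
```

Call:
{"method": "jog_arm", "body": {
  "rows": "-0.1 -1 0 0.002 0 -0.008 1; -0.1 -1 0 0.002 0 -0.007 1; -0.1 -1 0 0.001 0 -0.007 1; 0 -1 0 0.002 0 -0.007 1; -0.1 -1 -0.1 0.002 0 -0.008 1"
}}

```text
time: 15.1
position: [0.4456, 0.1704, 0.1032]
tool_rot: [3.105, -0.102, 0.415]
ft_force: [-0.4, -0.0, -1.7]
grip_width: 0.155
grip_force: 49.7
```

Call:
{"method": "jog_arm", "body": {
  "rows": "0.2 -0.7 -0.2 0.004 -0.004 -0.013 1; 0.2 -0.7 -0.3 0.003 -0.003 -0.014 1; 0.2 -0.7 -0.2 0.004 -0.004 -0.013 1; 0.2 -0.8 -0.3 0.003 -0.003 -0.014 1; 0.3 -0.7 -0.2 0.004 -0.004 -0.013 1"
}}

```text
time: 15.72
position: [0.4547, 0.206, 0.118]
tool_rot: [-3.115, -0.007, -0.388]
ft_force: [0.0, -0.2, -2.0]
grip_width: 0.152
grip_force: 49.7
```

```bash
python3 - <<'E'
from plan import *; from bench import imaging; import cv2,pickle
s,p,r=scoop_now()
a=imaging.get_image("side"); b=imaging.get_image("wrist"); pickle.dump((a,b),open("pics/pp.pkl","wb"))
def c(d,f=1.8): return cv2.convertScaleAbs(d["img"],alpha=f)
A=c(a)[70:220,140:340]; cv2.imwrite("pics/pp.png",np.hstack([cv2.resize(A,(400,300),interpolation=cv2.INTER_CUBIC),cv2.resize(c(b),(400,300))]))
E
```

```text
t 15.725 grip [0.4477 0.2053 0.1356] yaw,pitch,roll [ 0.1 26.   0. ] lip [0.5998 0.2055 0.0482] q [-0.03 -0.07 -0.52  2.12  0.12  0.87 -2.19] F [ 0.  -0.2 -2. ] 0.152
```

View pics/pp.png

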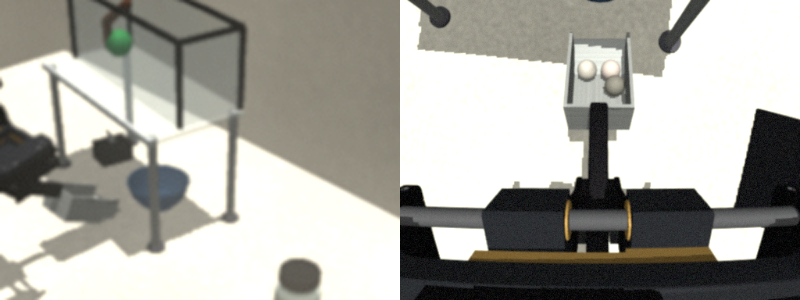

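```bash
cat >> plan.py <<'E'
def lip_wp(l,yaw,pitch,n): return scoop_wp(np.array(l)-sR(yaw,pitch).apply([.175,0,-.012]),yaw,pitch,n)
E
python3 - <<'E'
from plan import *; from h import *
a,b=pickle.load(open("pics/pp.pkl","rb")); print(pix2z(b,[[256,2]],.045))
s,p,r=scoop_now()
L=lip_wp
rows([(p,r,0),L([.620,.205,.072],0,27,5),L([.667,.205,.070],0,29,8)],1)
E
```

```text
[[0.63979393 0.20593354 0.045     ]]
t 15.825 grip [0.4481 0.2058 0.1359] yaw,pitch,roll [ 0.1 25.9  0.1] lip [0.6003 0.2061 0.0487] q [-0.04 -0.07 -0.52  2.12  0.12  0.87 -2.19] F [ 0.8  0.5 -0.9] 0.156
0.5 0 -0.4 -0 -0.004 0 1; 0.6 0 -0.4 -0 -0.004 0 1; 0.5 0.1 -0.4 -0.001 -0.003 0.001 1; 0.5 -0 -0.4 0 -0.004 -0 1; 0.6 -0 -0.4 -0 -0.004 -0 1
0.6 0 0.1 0 -0.004 0 1; 0.6 0 0.1 0 -0.005 0 1; 0.6 0 0.1 0 -0.004 0 1; 0.6 0 0.1 0 -0.005 0 1; 0.6 0 0.1 0 -0.004 0 1
0.7 0 0.1 0 -0.004 0 1; 0.6 0 0.1 0 -0.005 0 1; 0.6 0 0 0 -0.004 0 1
end [0.526  0.2057 0.1477]
```

Bowl near rim at x≈0.640, y≈0.206 — consistent with the estimate. Advance.

Call:
{"method": "jog_arm", "body": {
  "rows": "0.5 0 -0.4 0 -0.004 0 1; 0.6 0 -0.4 0 -0.004 0 1; 0.5 0.1 -0.4 0 -0.003 0 1; 0.5 0 -0.4 0 -0.004 0 1; 0.6 0 -0.4 0 -0.004 0 1"
}}

```text
time: 16.45
position: [0.4763, 0.2043, 0.1439]
tool_rot: [-3.119, -0.005, -0.358]
ft_force: [-0.8, 0.1, -0.5]
grip_width: 0.159
grip_force: 49.7
```

Call:
{"method": "jog_arm", "body": {
  "rows": "0.6 0 0.1 0 -0.004 0 1; 0.6 0 0.1 0 -0.005 0 1; 0.6 0 0.1 0 -0.004 0 1; 0.6 0 0.1 0 -0.005 0 1; 0.6 0 0.1 0 -0.004 0 1"
}}

```text
time: 17.08
position: [0.5067, 0.2045, 0.1451]
tool_rot: [-3.123, -0.005, -0.323]
ft_force: [0.1, -0.3, -1.3]
grip_width: 0.16
grip_force: 49.7
```

Call:
{"method": "jog_arm", "body": {
  "rows": "0.7 0 0.1 0 -0.004 0 1; 0.6 0 0.1 0 -0.005 0 1; 0.6 0 0 0 -0.004 0 1"
}}

```text
time: 17.45
position: [0.5257, 0.2046, 0.147]
tool_rot: [-3.125, -0.005, -0.303]
ft_force: [-0.8, -0.3, -1.8]
grip_width: 0.154
grip_force: 49.7
```

```bash
python3 - <<'E'
from plan import *
s,p,r=scoop_now()
L=lip_wp
rows([(p,r,0),L([.667,.205,.060],0,36,10),L([.667,.205,.057],0,46,15),L([.667,.205,.057],0,50,5)],1)
E
```

```text
t 17.45 grip [0.5197 0.2039 0.165 ] yaw,pitch,roll [-0.  29.1 -0. ] lip [0.6668 0.2039 0.0695] q [-0.01  0.08 -0.48  1.91  0.15  0.99 -2.13] F [-0.8 -0.3 -1.8] 0.154
0.1 -0 -0 0 -0.012 0 1; 0.1 -0 -0.1 0 -0.012 0 1; 0.1 -0 -0 0 -0.012 0 1; 0.2 -0 -0.1 0 -0.012 0 1; 0.1 -0.1 -0.1 0 -0.012 0 1
0.1 0 -0 0 -0.013 0 1; 0.1 0 -0.1 0 -0.012 0 1; 0.1 0 -0 0.001 -0.012 0 1; 0.1 0 -0.1 -0 -0.012 0 1; 0.1 -0 -0 -0 -0.012 0 1
0.1 -0 -0.1 0 -0.012 0 1; 0.2 -0 -0.1 0 -0.011 0 1; 0.1 -0 -0.2 0 -0.012 0 1; 0.1 -0 -0.1 0 -0.012 0 1; 0.2 -0 -0.1 0 -0.011 0 1
0.1 -0 -0.1 0 -0.012 0 1; 0.1 -0 -0.1 0 -0.011 0 1; 0.1 -0 -0.2 0 -0.012 0 1; 0.1 -0 -0.1 0 -0.012 0.001 1; 0.2 -0 -0.1 0 -0.011 -0 1
0.1 -0 -0.2 0 -0.012 -0 1; 0.1 -0 -0.1 0 -0.012 -0 1; 0.1 -0 -0.1 0 -0.011 -0 1; 0.1 -0 -0.2 0 -0.012 -0 1; 0.2 -0 -0.1 0 -0.011 -0 1
0.1 -0 -0.2 0 -0.014 0 1; 0.2 -0 -0.1 0 -0.014 0 1; 0.1 -0 -0.2 0 -0.014 0 1; 0.1 -0 -0.2 0 -0.014 0 1; 0.2 -0 -0.1 0 -0.014 0 1
end [0.5631 0.2056 0.1793]
```

Call:
{"method": "jog_arm", "body": {
  "rows": "0.1 0 0 0 -0.012 0 1; 0.1 0 -0.1 0 -0.012 0 1; 0.1 0 0 0 -0.012 0 1; 0.2 0 -0.1 0 -0.012 0 1; 0.1 -0.1 -0.1 0 -0.012 0 1"
}}

```text
time: 18.08
position: [0.531, 0.2056, 0.1512]
tool_rot: [-3.133, -0.005, -0.209]
ft_force: [0.3, 0.4, -1.7]
grip_width: 0.154
grip_force: 49.7
```

Call:
{"method": "jog_arm", "body": {
  "rows": "0.1 0 0 0 -0.013 0 1; 0.1 0 -0.1 0 -0.012 0 1; 0.1 0 0 0 -0.012 0 1; 0.1 0 -0.1 0 -0.012 0 1; 0.1 0 0 0 -0.012 0 1"
}}

```text
time: 18.7
position: [0.5357, 0.2057, 0.1537]
tool_rot: [-3.138, -0.006, -0.113]
ft_force: [0.4, -0.3, -2.5]
grip_width: 0.156
grip_force: 49.7
```

Call:
{"method": "jog_arm", "body": {
  "rows": "0.1 0 -0.1 0 -0.012 0 1; 0.2 0 -0.1 0 -0.011 0 1; 0.1 0 -0.2 0 -0.012 0 1; 0.1 0 -0.1 0 -0.012 0 1; 0.2 0 -0.1 0 -0.011 0 1"
}}

```text
time: 19.32
position: [0.5423, 0.2057, 0.16]
tool_rot: [-3.14, -0.006, -0.022]
ft_force: [0.4, -0.0, -1.8]
grip_width: 0.152
grip_force: 49.7
```

Call:
{"method": "jog_arm", "body": {
  "rows": "0.1 0 -0.1 0 -0.012 0 1; 0.1 0 -0.1 0 -0.011 0 1; 0.1 0 -0.2 0 -0.012 0 1; 0.1 0 -0.1 0 -0.012 0 1; 0.2 0 -0.1 0 -0.011 0 1"
}}

```text
time: 19.95
position: [0.5484, 0.2057, 0.1659]
tool_rot: [-3.139, -0.006, 0.069]
ft_force: [-0.4, -0.0, -1.6]
grip_width: 0.152
grip_force: 49.7
```

Call:
{"method": "jog_arm", "body": {
  "rows": "0.1 0 -0.2 0 -0.012 0 1; 0.1 0 -0.1 0 -0.012 0 1; 0.1 0 -0.1 0 -0.011 0 1; 0.1 0 -0.2 0 -0.012 0 1; 0.2 0 -0.1 0 -0.011 0 1"
}}

```text
time: 20.58
position: [0.5549, 0.2058, 0.1726]
tool_rot: [-3.136, -0.006, 0.159]
ft_force: [0.8, 0.2, -1.0]
grip_width: 0.156
grip_force: 49.8
```

```bash
python3 - <<'E'
from plan import *; from bench import imaging; import cv2,pickle
s,p,r=scoop_now()
a=imaging.get_image("side"); b=imaging.get_image("wrist"); t=imaging.get_image("top"); pickle.dump((a,b,t),open("pics/po.pkl","wb"))
def c(d,f=1.8): return cv2.convertScaleAbs(d["img"],alpha=f)
z=lambda i:cv2.resize(i,(400,300),interpolation=cv2.INTER_CUBIC)
cv2.imwrite("pics/po.png",np.vstack([np.hstack([z(c(a)[85:205,150:310]),z(c(b))]),np.hstack([z(c(t)[90:210,50:210]),z(c(b)[0:150,150:350])])]))
L=lip_wp
rows([(p,r,0),L([.667,.205,.057],0,50,5)],1)
E
```

```text
t 20.575 grip [0.5544 0.2051 0.1916] yaw,pitch,roll [-0.  46.  -0.1] lip [0.6674 0.2051 0.0574] q [-0.01  0.33 -0.45  1.57  0.1   1.36 -2.04] F [ 0.8  0.2 -1. ] 0.156
0.1 0 -0.2 0 -0.014 0 1; 0.2 0 -0.1 0.001 -0.014 0 1; 0.1 0 -0.2 -0 -0.014 0.001 1; 0.2 0 -0.2 0 -0.014 -0 1; 0.1 0 -0.1 0 -0.014 -0 1
end [0.5629 0.2058 0.1797]
```

View pics/po.png

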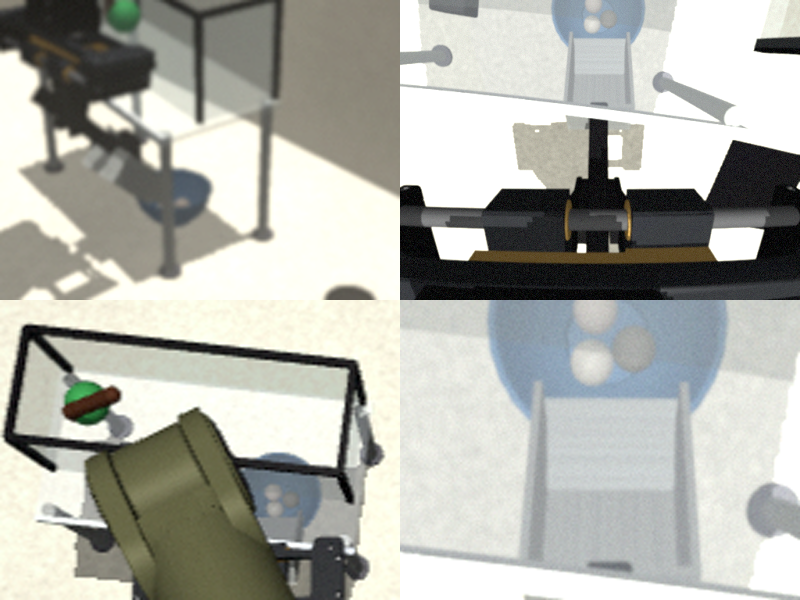

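```bash
python3 - <<'E'
from plan import *
s,p,r=scoop_now()
L=lip_wp;W=scoop_wp
rows([(p,r,0),L([.665,.205,.068],0,30,8),L([.62,.205,.068],0,27,4),L([.595,.205,.05],0,25,3)],1)
E
```

```text
t 20.725 grip [0.5544 0.205  0.1913] yaw,pitch,roll [-0.  46.  -0.1] lip [0.6674 0.2049 0.0571] q [-0.01  0.33 -0.45  1.57  0.1   1.36 -2.04] F [ 0.7  0.2 -0.6] 0.155
-0.3 -0 0.3 0 0.035 -0 1; -0.4 -0 0.4 0 0.035 -0 1; -0.4 -0 0.3 0 0.034 -0 1; -0.3 -0 0.3 0 0.035 -0 1; -0.4 -0 0.3 0 0.035 -0 1
-0.4 -0 0.3 0 0.035 -0 1; -0.4 -0 0.2 0 0.035 -0 1; -0.4 -0 0.3 0 0.035 -0 1; -1.2 -0 -0 0 0.013 -0 1; -1.3 -0 -0.1 0 0.013 -0 1
-1.2 -0 -0.1 0 0.013 -0 1; -1.3 -0 -0.1 0 0.013 -0 1; -1.1 -0 0.6 -0 0.012 -0 1; -1 -0 0.5 -0 0.011 -0 1; -1.1 -0 0.5 -0 0.012 -0 1
end [0.4485 0.2054 0.1176]
```

Call:
{"method": "jog_arm", "body": {
  "rows": "-0.3 0 0.3 0 0.035 0 1; -0.4 0 0.4 0 0.035 0 1; -0.4 0 0.3 0 0.034 0 1; -0.3 0 0.3 0 0.035 0 1; -0.4 0 0.3 0 0.035 0 1"
}}

```text
time: 21.35
position: [0.5358, 0.2057, 0.1569]
tool_rot: [-3.138, -0.006, -0.116]
ft_force: [0.5, 0.3, -1.7]
grip_width: 0.159
grip_force: 49.8
```

Call:
{"method": "jog_arm", "body": {
  "rows": "-0.4 0 0.3 0 0.035 0 1; -0.4 0 0.2 0 0.035 0 1; -0.4 0 0.3 0 0.035 0 1; -1.2 0 0 0 0.013 0 1; -1.3 0 -0.1 0 0.013 0 1"
}}

```text
time: 21.98
position: [0.4993, 0.2056, 0.1439]
tool_rot: [-3.123, -0.005, -0.319]
ft_force: [0.2, 0.7, -0.9]
grip_width: 0.159
grip_force: 49.7
```

Call:
{"method": "jog_arm", "body": {
  "rows": "-1.2 0 -0.1 0 0.013 0 1; -1.3 0 -0.1 0 0.013 0 1; -1.1 0 0.6 0 0.012 0 1; -1 0 0.5 0 0.011 0 1; -1.1 0 0.5 0 0.012 0 1"
}}

```text
time: 22.6
position: [0.4477, 0.2053, 0.117]
tool_rot: [-3.112, -0.005, -0.415]
ft_force: [-0.8, -0.6, -1.2]
grip_width: 0.156
grip_force: 49.7
```

```bash
python3 - <<'E'
from plan import *
s,p,r=scoop_now()
W=scoop_wp
rows([(p,r,0),W([.438,.17,.12],-4,25,3),W([.438,.10,.12],-7,25,5),W([.45,.04,.15],-8,22,5),W([.485,-.058,.175],-8,12,7)],1)
E
```

```text
t 22.6 grip [0.4404 0.2047 0.1345] yaw,pitch,roll [-0. 25.  0.] lip [0.594  0.2046 0.0498] q [-0.04 -0.09 -0.53  2.15  0.12  0.85 -2.2 ] F [-0.8 -0.6 -1.2] 0.156
-0.2 1.2 0.4 -0.006 -0 0.022 1; -0.2 1.1 0.5 -0.006 -0 0.023 1; -0.1 1.2 0.4 -0.006 -0.001 0.022 1; 0.1 1.4 0 -0.003 0 0.01 1; 0.1 1.4 0.1 -0.003 0 0.01 1
0.1 1.4 0 -0.002 0 0.01 1; 0.1 1.4 0 -0.003 0 0.011 1; 0.2 1.4 0.1 -0.003 0 0.01 1; 0.5 1.2 -0.5 -0.001 0.011 0.003 1; 0.6 1.1 -0.5 -0.001 0.01 0.004 1
0.5 1.2 -0.4 -0.001 0.011 0.003 1; 0.6 1.2 -0.5 -0.001 0.01 0.003 1; 0.6 1.1 -0.5 -0.001 0.011 0.003 1; 0.8 1.3 -0.1 -0 0.025 -0 1; 0.8 1.4 -0.1 -0 0.025 -0 1
0.8 1.3 -0.1 -0 0.025 -0 1; 0.8 1.3 -0.1 -0 0.025 -0 1; 0.8 1.3 -0.1 -0 0.025 -0 1; 0.9 1.4 0 -0.001 0.024 -0 1; 0.8 1.3 -0 0 0.025 -0 1
end [ 0.4962 -0.0591  0.1597]
```

Call:
{"method": "jog_arm", "body": {
  "rows": "-0.2 1.2 0.4 -0.006 0 0.022 1; -0.2 1.1 0.5 -0.006 0 0.023 1; -0.1 1.2 0.4 -0.006 0 0.022 1; 0.1 1.4 0 -0.003 0 0.01 1; 0.1 1.4 0.1 -0.003 0 0.01 1"
}}

```text
time: 23.22
position: [0.4467, 0.1412, 0.1034]
tool_rot: [3.101, -0.137, 0.413]
ft_force: [-0.5, 0.8, -0.5]
grip_width: 0.156
grip_force: 49.7
```

Call:
{"method": "jog_arm", "body": {
  "rows": "0.1 1.4 0 -0.002 0 0.01 1; 0.1 1.4 0 -0.003 0 0.011 1; 0.2 1.4 0.1 -0.003 0 0.01 1; 0.5 1.2 -0.5 -0.001 0.011 0.003 1; 0.6 1.1 -0.5 -0.001 0.01 0.004 1"
}}

```text
time: 23.85
position: [0.4517, 0.0756, 0.1163]
tool_rot: [3.087, -0.195, 0.445]
ft_force: [-0.2, -0.9, -0.7]
grip_width: 0.154
grip_force: 49.7
```

Call:
{"method": "jog_arm", "body": {
  "rows": "0.5 1.2 -0.4 -0.001 0.011 0.003 1; 0.6 1.2 -0.5 -0.001 0.01 0.003 1; 0.6 1.1 -0.5 -0.001 0.011 0.003 1; 0.8 1.3 -0.1 0 0.025 0 1; 0.8 1.4 -0.1 0 0.025 0 1"
}}

```text
time: 24.48
position: [0.47, 0.0103, 0.1413]
tool_rot: [3.058, -0.207, 0.571]
ft_force: [0.0, -0.1, -0.9]
grip_width: 0.159
grip_force: 49.7
```

Call:
{"method": "jog_arm", "body": {
  "rows": "0.8 1.3 -0.1 0 0.025 0 1; 0.8 1.3 -0.1 0 0.025 0 1; 0.8 1.3 -0.1 0 0.025 0 1; 0.9 1.4 0 0 0.024 0 1; 0.8 1.3 0 0 0.025 0 1"
}}

```text
time: 25.1
position: [0.4986, -0.0601, 0.1599]
tool_rot: [3.01, -0.204, 0.756]
ft_force: [-0.7, -0.3, -2.1]
grip_width: 0.158
grip_force: 49.7
```

```bash
python3 - <<'E'
from plan import *
s,p,r=scoop_now()
W=scoop_wp
rows([(p,r,0),W([.50,-.25,.155],9,0,13),W([.502,-.258,.09],10.3,0,7)],1)
E
```

```text
t 25.1 grip [ 0.4876 -0.0592  0.1753] yaw,pitch,roll [-8. 12.  0.] lip [ 0.6547 -0.0826  0.1273] q [ 0.2  -0.3  -0.15  2.29 -0.01  0.65 -1.65] F [-0.7 -0.3 -2.1] 0.158
0.2 1.4 0.3 0.013 0.016 -0.019 1; 0.2 1.4 0.2 0.013 0.016 -0.019 1; 0.1 1.5 0.2 0.012 0.016 -0.019 1; 0.2 1.4 0.3 0.013 0.016 -0.019 1; 0 1.4 0.2 0.013 0.016 -0.019 1
0.1 1.5 0.1 0.013 0.016 -0.019 1; 0 1.4 0.2 0.012 0.015 -0.019 1; 0 1.4 0.2 0.013 0.016 -0.019 1; -0 1.5 0.1 0.013 0.016 -0.019 1; -0.1 1.4 0.1 0.013 0.016 -0.019 1
-0.1 1.5 0.1 0.012 0.016 -0.019 1; -0.1 1.4 0.1 0.013 0.016 -0.018 1; -0.1 1.5 0 0.013 0.016 -0.019 1; -0.6 0.1 0.7 0.002 -0 -0.003 1; -0.6 0.1 0.7 0.002 -0 -0.002 1
-0.6 0.1 0.8 0.002 -0 -0.003 1; -0.6 0.1 0.7 0.002 -0 -0.002 1; -0.6 0.1 0.7 0.002 -0 -0.003 1; -0.6 0.1 0.7 0.002 -0 -0.002 1; -0.6 0.1 0.7 0.002 -0 -0.003 1
end [ 0.5153 -0.2545  0.0773]
```

```bash
python3 - <<'E'
from plan import *
s,p,r=scoop_now()
W=scoop_wp
rows([(p,r,0),W([.513,-.13,.17],-2,8,5),W([.505,-.25,.15],9,0,8),W([.502,-.258,.09],10.3,0,7)],1)
E
```

```text
t 25.1 grip [ 0.4876 -0.0592  0.1753] yaw,pitch,roll [-8. 12.  0.] lip [ 0.6547 -0.0826  0.1273] q [ 0.2  -0.3  -0.15  2.29 -0.01  0.65 -1.65] F [-0.7 -0.3 -2.1] 0.158
0.6 1.3 0.4 0.01 0.014 -0.018 1; 0.5 1.3 0.4 0.011 0.014 -0.018 1; 0.6 1.4 0.4 0.01 0.013 -0.018 1; 0.5 1.3 0.4 0.011 0.014 -0.018 1; 0.4 1.4 0.4 0.01 0.014 -0.019 1
-0.1 1.5 0.2 0.014 0.017 -0.019 1; -0.2 1.4 0.1 0.014 0.018 -0.02 1; -0.2 1.5 0.2 0.014 0.017 -0.019 1; -0.3 1.5 0.1 0.014 0.018 -0.02 1; -0.2 1.4 0 0.015 0.017 -0.019 1
-0.3 1.5 0.1 0.014 0.017 -0.019 1; -0.4 1.4 0 0.014 0.018 -0.02 1; -0.3 1.5 0 0.014 0.017 -0.019 1; -0.6 0.1 0.6 0.002 0 -0.002 1; -0.6 0.1 0.6 0.002 0 -0.003 1
-0.6 0.1 0.7 0.002 0 -0.002 1; -0.6 0.1 0.6 0.002 0 -0.003 1; -0.6 0.1 0.6 0.002 0 -0.002 1; -0.6 0.1 0.6 0.002 0 -0.003 1; -0.6 0.1 0.6 0.002 0 -0.002 1
end [ 0.5157 -0.2551  0.0774]
```

Call:
{"method": "jog_arm", "body": {
  "rows": "0.6 1.3 0.4 0.01 0.014 -0.018 1; 0.5 1.3 0.4 0.011 0.014 -0.018 1; 0.6 1.4 0.4 0.01 0.013 -0.018 1; 0.5 1.3 0.4 0.011 0.014 -0.018 1; 0.4 1.4 0.4 0.01 0.014 -0.019 1"
}}

```text
time: 25.72
position: [0.5245, -0.1301, 0.1549]
tool_rot: [3.011, -0.045, 0.867]
ft_force: [1.1, 0.9, -1.4]
grip_width: 0.161
grip_force: 49.7
```

Call:
{"method": "jog_arm", "body": {
  "rows": "-0.1 1.5 0.2 0.014 0.017 -0.019 1; -0.2 1.4 0.1 0.014 0.018 -0.02 1; -0.2 1.5 0.2 0.014 0.017 -0.019 1; -0.3 1.5 0.1 0.014 0.018 -0.02 1; -0.2 1.4 0 0.015 0.017 -0.019 1"
}}

```text
time: 26.35
position: [0.5203, -0.2034, 0.1439]
tool_rot: [-2.946, -0.131, -0.989]
ft_force: [0.3, -0.4, -1.5]
grip_width: 0.158
grip_force: 49.7
```

Call:
{"method": "jog_arm", "body": {
  "rows": "-0.3 1.5 0.1 0.014 0.017 -0.019 1; -0.4 1.4 0 0.014 0.018 -0.02 1; -0.3 1.5 0 0.014 0.017 -0.019 1"
}}

```text
time: 26.72
position: [0.518, -0.248, 0.1368]
tool_rot: [-2.892, -0.234, -1.055]
ft_force: [-0.3, 0.9, -1.5]
grip_width: 0.156
grip_force: 49.7
```

```bash
python3 - <<'E'
from plan import *
s,p,r=scoop_now()
W=scoop_wp
rows([(p,r,0),W([.503,-.258,.044],10.3,0,13),W([.503,-.258,.0395],10.3,0,2)],1)
E
```

```text
t 26.725 grip [ 0.5043 -0.2508  0.1496] yaw,pitch,roll [ 9.   0.1 -0.1] lip [ 0.6772 -0.2235  0.1375] q [ 0.01 -0.08  0.7   2.25 -0.84  0.65 -0.07] F [-0.3  0.9 -1.5] 0.156
-0.5 0 0.6 0.001 0 -0.001 1; -0.6 0.1 0.6 0.001 0 -0.002 1; -0.5 0 0.6 0.002 0 -0.001 1; -0.6 0.1 0.6 0.001 0 -0.001 1; -0.5 0 0.6 0.001 0 -0.001 1
-0.5 0.1 0.7 0.001 0 -0.002 1; -0.6 0 0.6 0.001 0.001 -0.001 1; -0.5 0.1 0.6 0.002 -0 -0.001 1; -0.5 0 0.6 0.001 -0 -0.001 1; -0.6 0.1 0.6 0.001 -0 -0.002 1
-0.5 0 0.6 0.001 -0 -0.001 1; -0.6 0.1 0.6 0.001 -0 -0.001 1; -0.5 0 0.6 0.002 -0 -0.002 1; -0.1 0 0.2 -0 -0 0 1; -0.2 0 0.2 -0 -0 0 1
end [ 0.5168 -0.2544  0.0263]
```

Call:
{"method": "jog_arm", "body": {
  "rows": "-0.5 0 0.6 0.001 0 -0.001 1; -0.6 0.1 0.6 0.001 0 -0.002 1; -0.5 0 0.6 0.002 0 -0.001 1; -0.6 0.1 0.6 0.001 0 -0.001 1; -0.5 0 0.6 0.001 0 -0.001 1"
}}

```text
time: 27.35
position: [0.517, -0.2501, 0.0962]
tool_rot: [-2.889, -0.244, -1.052]
ft_force: [0.5, 0.3, -0.6]
grip_width: 0.159
grip_force: 49.7
```

Call:
{"method": "jog_arm", "body": {
  "rows": "-0.5 0.1 0.7 0.001 0 -0.002 1; -0.6 0 0.6 0.001 0.001 -0.001 1; -0.5 0.1 0.6 0.002 0 -0.001 1; -0.5 0 0.6 0.001 0 -0.001 1; -0.6 0.1 0.6 0.001 0 -0.002 1"
}}

```text
time: 27.98
position: [0.517, -0.253, 0.0552]
tool_rot: [-2.885, -0.258, -1.052]
ft_force: [-0.5, -0.8, -2.2]
grip_width: 0.158
grip_force: 49.7
```

Call:
{"method": "jog_arm", "body": {
  "rows": "-0.5 0 0.6 0.001 0 -0.001 1; -0.6 0.1 0.6 0.001 0 -0.001 1; -0.4 0 0.4 0.002 0 -0.002 1; 0 0 0 0 0 0 1; 0 0 0 0 0 0 1"
}}

```text
time: 28.6
position: [0.5165, -0.2531, 0.0339]
tool_rot: [-2.879, -0.265, -1.051]
ft_force: [-0.5, -0.4, -1.3]
grip_width: 0.157
grip_force: 49.7
```

```bash
python3 - <<'E'
from plan import *
s,p,r=scoop_now()
W=scoop_wp
rows([(p,r,0),W([.503,-.258,.0395],10.3,0,3)],1)
E
```

```text
t 28.6 grip [ 0.5028 -0.2563  0.0467] yaw,pitch,roll [10.3  0.   0.1] lip [ 0.675  -0.2249  0.0346] q [ 0.07  0.21  0.72  2.29 -1.34  0.7   0.45] F [-0.5 -0.4 -1.3] 0.157
-0.2 0.1 0.2 -0.001 0 -0 1; -0.1 0 0.2 -0 0 -0.001 1; -0.2 0.1 0.1 -0.001 0 0 1
end [ 0.5163 -0.2552  0.0268]
```

Call:
{"method": "jog_arm", "body": {
  "rows": "-0.2 0 0.2 0 0 0 1; -0.1 0 0.2 0 0 0 1; -0.2 0 0.1 0 0 0 1; 0 0 0 0 0 0 1; 0 0 0 0 0 0 1"
}}

```text
time: 29.22
position: [0.5162, -0.2529, 0.027]
tool_rot: [-2.878, -0.265, -1.052]
ft_force: [-0.4, 0.6, 1.8]
grip_width: 0.158
grip_force: 49.8
```

```bash
python3 -c "
from plan import *
scoop_now()"
```

```text
t 29.225 grip [ 0.5025 -0.256   0.0398] yaw,pitch,roll [10.3 -0.   0.1] lip [ 0.6747 -0.2246  0.0279] q [ 0.08  0.23  0.71  2.3  -1.37  0.71  0.48] F [-0.4  0.6  1.8] 0.158
```

Call:
{"method": "jog_arm", "body": {
  "rows": "0 0 0 0 0 0 0.5; 0 0 0 0 0 0 0.3; 0 0 0 0 0 0 0; 0 0 0 0 0 0 -0.5; 0 0 0 0 0 0 -0.5"
}}

```text
time: 29.85
position: [0.5158, -0.253, 0.0266]
tool_rot: [-2.879, -0.265, -1.051]
ft_force: [0.4, 0.1, -0.6]
grip_width: 0.607
grip_force: 0.0
```

Call:
{"method": "jog_arm", "body": {
  "rows": "0 0 0 0 0 0 -0.5; 0 0 0 0 0 0 -0.5; 0 0 0 0 0 0 -0.5; 0.3 0 -0.4 0 0 0 -0.5; 0.6 0 -0.8 0 0 0 -0.5"
}}

```text
time: 30.48
position: [0.5146, -0.253, 0.0415]
tool_rot: [-2.879, -0.265, -1.05]
ft_force: [-0.4, 0.3, -0.5]
grip_width: 0.749
grip_force: 0.0
```

Call:
{"method": "jog_arm", "body": {
  "rows": "0.7 0 -1 0 0 0 -0.5; 1 0 -1.3 0 0 0 -0.5; 1 0 -1.3 0 0 0 -0.5; 1 0 -1.3 0 0 0 -0.5; 1 0 -1.3 0 0 0 -0.5"
}}

```text
time: 31.1
position: [0.5109, -0.2541, 0.1202]
tool_rot: [-2.879, -0.265, -1.052]
ft_force: [0.5, 1.1, -0.5]
grip_width: 0.752
grip_force: 0.0
```

Call:
{"method": "jog_arm", "body": {
  "rows": "0.5 0 -1 0 0 0 -0.5; 0 0 0 0 0 0 -0.5; 0 0 0 0 0 0 -0.5; 0 0 0 0 0 0 -0.5"
}}

```text
time: 31.6
position: [0.5081, -0.2543, 0.1294]
tool_rot: [-2.879, -0.265, -1.049]
ft_force: [-1.1, 0.4, -0.2]
grip_width: 0.75
grip_force: 0.0
```

```bash
python3 - <<'E'
from plan import *; from bench import imaging; import cv2
scoop_now()
a=imaging.get_image("side"); b=imaging.get_image("wrist"); t=imaging.get_image("top")
c=lambda d:cv2.convertScaleAbs(d["img"],alpha=1.8)
z=lambda i:cv2.resize(i,(400,300),interpolation=cv2.INTER_CUBIC)
cv2.imwrite("pics/fin.png",np.vstack([np.hstack([z(c(a)[100:340,140:460]),z(c(b))]),np.hstack([z(c(t)[90:210,50:210]),z(c(t)[130:280,220:420])])]))
E
```

```text
t 31.6 grip [ 0.4945 -0.2575  0.1422] yaw,pitch,roll [10.3  0.1  0.2] lip [ 0.6666 -0.2261  0.1299] q [ 0.01 -0.05  0.75  2.25 -0.88  0.69  0.01] F [-1.1  0.4 -0.2] 0.75
```

View pics/fin.png

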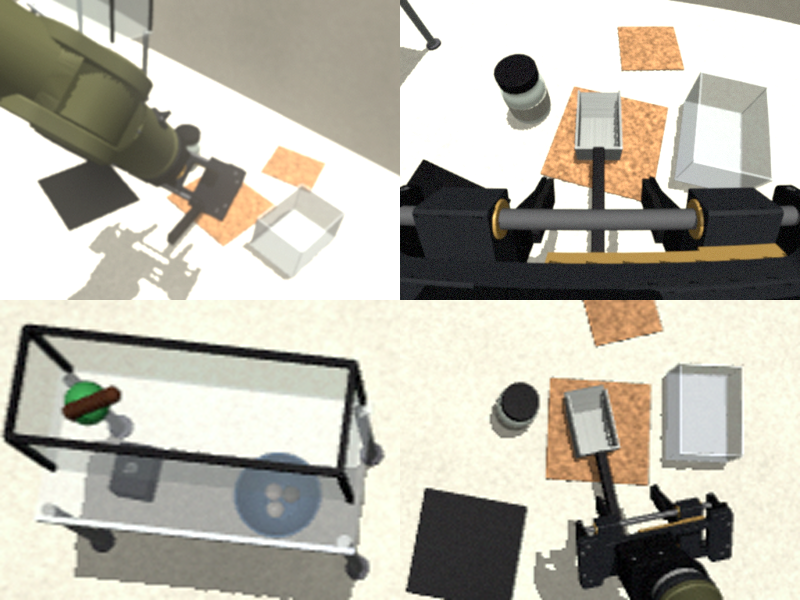

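The final pictures show all three pebbles in the bowl. The empty scoop lies flat on the large cork mat, released, with the jar, tub and switch box where they were.

```bash
python3 -c "
from bench import ticket
print(ticket.close_job())"
```

```text
the job is handed in; nothing more can be done
None
```

The job is handed in: the final pictures show all three pebbles in the bowl and the empty scoop flat on the larger cork mat with the gripper clear. I saw no sign of contact with the shelf, bowl or bystanders, and the clock stood at about 32 s of the 72 s allowed.

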